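# Spent filter cassette out of the station and through the waste box's check flap

## Task

Pull the spent filter cassette (the one with the orange end) out of its sprung socket in the green filter station and lay it flat in the lane between the yellow rails of the waste box, in front of the flap. Then push it in through the blue check flap, far enough that it slides down the chute inside the box and the flap falls shut behind it. Leave the fresh cassette (green end) seated in its socket and do not disturb the other things on the bench.

Things in the scene. Friction and masses are not known exactly. Their poses are not given: they have to be found in the camera images.
- spent_cassette: rigid filter cassette, 120 long (x) x 48 wide x 44 mm high, about 0.25 kg. Origin: centre of its underside. Grey body from x=-60 to +32 mm; black nose to +60 mm (44 wide, 36 high, flush below, 4 mm rib on top at x=+50). Orange cap at -x, the end out of the socket; in either socket. A sprung roller behind the rib holds it: about 5 to 12 N along its own -x frees it; clear after 30 mm.
- fresh_cassette: rigid filter cassette, 120 long (x) x 48 wide x 44 mm high, about 0.25 kg. Origin: centre of its underside. Grey body from x=-60 to +32 mm; black nose to +60 mm (44 wide, 36 high, flush below, 4 mm rib on top at x=+50). Green cap at its -x end. It sits in the other socket and must stay there.
- station: green filter station, fixed, 240 mm wide (y), 102 mm high, duct stubs on top at x=+30 mm to 132 mm high. Origin on the bench midway between the two sockets (y=-60 and +60 mm), which open to its -x in the face at x=-50 mm; back at x=+68 mm. Seated cassettes stand out of it to -x and point the way it does.
- socket_mid (a point): point midway between the two sockets on the station's face, at the height of their floors (30 mm above the bench). Before each socket a steel ledge 36 mm wide, top at 30 mm, runs 60 mm out from the face; the cassettes rest on it, origins 33 mm out from the face when seated.
- waste_box: waste box with a lane before its flap, fixed. Origin on the bench under the flap opening; x points through the flap into the box. Lane from x=-150 to 0 mm: floor at z=85 mm, two yellow rails 57 mm apart inside, 8 mm wide, tops at z=93 mm. Past the flap the floor stays level to x=+62 mm, then a slick steel chute falls at 24 deg to the back wall at x=235 mm.
- opening (a point): centre of the flap opening at floor height (z=85 mm). Yellow frame 124 mm wide, to z=168 mm, from x=-4 to +6 mm; opening 62 mm wide, up to z=161 mm under the header: a tool reaches in behind the flap only slanting under it. Clear hood behind, top z=168 mm. Once its rear end is pushed about 20 mm past this point, a cassette tips onto the chute and slides down clear of the flap.
- flap (a joint): angle of the blue check flap, rad: 0 hanging shut, growing as its lower edge swings into the box (to 1.45). It hangs freely, 50 g, 58 mm wide, 72 mm from hinge to lower edge, 3 mm thick; it opens only inwards and falls shut by its own weight when nothing holds it up.
- flap_hinge (a point): middle of the flap's hinge line, 160 mm above the bench, at x=+3 mm in the waste box's frame; the hinge runs along the box's y.
- felt_wheel: a white felt polishing wheel lying flat, 84 mm across, 22 mm thick (26 mm at its black hub). Bystander. Origin: centre of its underside.
- paste_jar: a closed jar of polishing paste, 70 mm across, 80 mm high, standing. Bystander. Origin: centre of its underside.
- wax_bar: a reddish-brown bar of polishing wax, 120 x 45 x 40 mm, lying. Bystander. Origin: centre of its underside.

How it is judged:
On the way, in this order (a step that is already met when the one before it is completed fails the run):
1. the spent cassette has been pulled clear of its socket (x of spent_cassette in the frame of station below -0.114 m), for 0.05 s.
2. it lies flat in the lane before the flap, between the rails (x of spent_cassette in the frame of waste_box between -0.14 and -0.03 m and y of spent_cassette in the frame of waste_box between -0.012 and 0.012 m and z of spent_cassette in the frame of waste_box below 0.09 m and angle between spent_cassette's own z axis and vertical below 0.1 rad), for 0.2 s.
3. it is passing through the opened flap, lying on the floor (x of spent_cassette in the frame of waste_box between -0.01 and 0.09 m and z of spent_cassette in the frame of waste_box below 0.1 m and value of joint flap above 0.6 rad), for 0.05 s.
At the end, for the whole second after the job is handed in: The spent cassette lies still on the chute inside the waste box, its origin at least 110 mm past the flap opening, underside down (within 0.6 rad of level); the flap hangs shut (under 0.06 rad); the fresh cassette is still seated in its socket (within 7 mm) (x of spent_cassette in the frame of waste_box between 0.11 and 0.23 m and y of spent_cassette in the frame of waste_box between -0.045 and 0.045 m and z of spent_cassette in the frame of waste_box between 0 and 0.085 m and angle between spent_cassette's own z axis and vertical below 0.6 rad and linear speed of spent_cassette below 0.02 m/s and value of joint flap below 0.06 rad and x of fresh_cassette in the frame of station between -0.09 and -0.076 m); the robot touches nothing.
It fails at once if the fresh cassette is shifted by more than 12 mm (distance of fresh_cassette from where it was at the start of the episode above 0.012 m).
It fails at once if the felt wheel is shifted by more than 30 mm (distance of felt_wheel from where it was at the start of the episode above 0.03 m).
It fails at once if the paste jar is shifted by more than 30 mm (distance of paste_jar from where it was at the start of the episode above 0.03 m).
It fails at once if the wax bar is shifted by more than 30 mm (distance of wax_bar from where it was at the start of the episode above 0.03 m).
It also fails if it takes over 58 s, if anything falls off the work surface, if the arm or the gripper's body presses on something with over 40 N, if the wrist force passes 120 N, or if a joint passes its speed limit or range.

## Robot

A 6-joint arm with a two-finger parallel gripper is mounted at the origin on the work surface. World frame = base frame: x ahead of the robot, y to its left, z up, the work surface at z = 0. Lengths are in m, angles in rad, forces in N, time in s.
With the tool pointing down it reaches from about 0.3 to 0.95 m from the base axis. Payload 3.1 kg.
Tool frame: the origin (TCP) lies at the very end of the fingers, on their centre line; the grasp point (between the pads) lies 19 mm behind it; z points along the fingers, y is the line along which they close (so a half turn about z gives the same grasp; the last joint's range is limited). The gripper opens to 85 mm and grips with 20 to 120 N. Pads are 22 mm wide; open, the fingers measure 114 mm over their backs; the gripper's body (76 mm by 85 mm) begins 54 mm behind the grasp point. The pads swing forward as they close: fully open they stand 13 mm farther back than shut.
Start: joints at [-1.393, 0.308, 1.634, -0, 1.2, -0.07], TCP at [0.153, -0.606, 0.231] pointing down, gripper open.
Joint ranges: [-3.06, 3.06], [-0.79, 1.96], [0.05, 2.63], [-1.19, 4.34], [0.05, 2.64], [-2.94, 2.94]. Speed limits (rad/s): [2.79, 2.79, 3.14, 3.14, 3.14, 3.14].

## Interface

Orientations are given as [roll, pitch, yaw] about the fixed x, y, z axes, in that order (R = Rz(yaw) Ry(pitch) Rx(roll)).
In Python, from rig import ctrl gives the robot as it stands.
- The arm moves only by the shell command python3 -m jog 'ROWS' [FORCE]. ROWS is JSON, a list of rows, each a list of 7 numbers: the shift along the tool's x, y, z in m, then the turn, a rotation vector about the tool's x, y, z in degrees, then the opening in per cent of the stroke, from 0 (shut) to 100 (fully open). In form: [[dx, dy, dz, ax, ay, az, hand], ...]. A call has exactly 10 rows; each row is the pose to reach, as a shift and turn from the pose commanded when the call began, along the tool's axes at that moment; what a row does not reach only later rows make up. A row lasts 1/8 s, in which the tool goes at most 62.5 mm and 10.7 degrees, less where a joint would pass 70% of its speed; a pose out of reach is approached as far as the arm can. A call with a gripper value outside its range is refused whole. The fingers move at their own pace and stop on an object; FORCE is the grip in N (left out, the last holds). Time passes only in rows, so rows that repeat a pose let the fingers close, or fill a call up. It gives the time, the measured TCP pose, the force, the opening and the grip force at its end, in the units of the state.
- ctrl.get_obs(): the state, without advancing time (a new reading comes with each control period).
- ctrl.read_camera(name): name is "scene" or "top"; returns the picture (480x640x3 uint8, blue, green, red); there is no depth.
- ctrl.camera_model(name): a dict with "mtx" (3x3 intrinsics, pixels), "world_to_cam" (4x4, takes a point from world to camera coordinates). Camera axes: x right, y down, z forward; pixel columns grow to the right and rows downward; lengths in m; the calibration is good to about 2 mm. A picture is of the moment at which its call begins. camera_model takes no time and is no camera call.
- ctrl.close_job(): hands the job in; it is judged then, once.
The state is a dict: "clock": time; "joints": joint angles; "joint_velocities": joint speeds; "tau": joint torques, N m; "position": TCP position; "orientation": TCP orientation; "contact_force": force on the tool from outside, world axes, zero at the start; "moment": the same for the moment, N m; "gripper_width": finger opening in m; "grip_force": force on a finger pad.
Only numpy, scipy, OpenCV 4.12 (cv2) and the standard library are available. Lean on these libraries where they do the work, as an engineer would, in place of code of your own. Each camera call takes 0.05 s, during which the arm holds its last target. There are 200 camera calls.

## Working session

There is one attempt and no reset: what is moved stays moved. The work goes in short steps, Python scripts to look and compute and a shell command to move; the robot and the scene stay as the last step left them, time stands still between calls to the robot, and variables do not carry over. Pictures are saved under pics/ and viewed, at most 10 in all, crops included, and the job is handed in when it is done.

```bash
ls; mkdir -p pics
python3 - <<'E'
from rig import ctrl
import cv2
for n in("scene","top"):
    cv2.imwrite(f"pics/{n}0.png",ctrl.read_camera(n)); m=ctrl.camera_model(n); print(n,m["mtx"],m["world_to_cam"])
print(ctrl.get_obs())
E
```

```text
pics
scene [[581.96363654   0.         324.95197529]
 [  0.         581.96363654 238.49973245]
 [  0.           0.           1.        ]] [[-0.51897461  0.85468047  0.01366174  0.33423166]
 [ 0.66416854  0.41325104 -0.62297973 -0.38961743]
 [-0.53809433 -0.31423697 -0.78211867  1.93377662]
 [ 0.          0.          0.          1.        ]]
top [[529.84985565   0.         326.89155023]
 [  0.         529.84985565 241.67536623]
 [  0.           0.           1.        ]] [[-0.06713618 -0.99773553 -0.00406886  0.04074247]
 [-0.97674373  0.06655486 -0.20381886  0.68106306]
 [ 0.20362812 -0.00970939 -0.97900016  1.55439651]
 [ 0.          0.          0.          1.        ]]
{'clock': 0.1, 'joints': array([-1.39269523e+00,  3.08915479e-01,  1.63506770e+00, -7.23855358e-06,
        1.19970226e+00, -6.97074148e-02]), 'joint_velocities': array([ 2.14671991e-05, -2.75532863e-04, -3.62686639e-03,  1.22970879e-03,
        2.26455137e-03,  3.93325212e-04]), 'tau': array([-8.77385482e-04, -4.16407192e+01, -2.77645147e+01, -1.16268948e-04,
        4.03733662e-03, -1.15273508e-05]), 'position': array([ 0.15313379, -0.60517622,  0.23015942]), 'orientation': array([-3.13950448e+00, -1.39040732e-04,  2.47811003e-01]), 'contact_force': array([ 0.33141366,  0.56524605, -0.26593331]), 'moment': array([0.00636493, 0.01003393, 0.05097848]), 'grip_force': 0.0, 'gripper_width': 0.08516088582618833}
```

View pics/scene0.png

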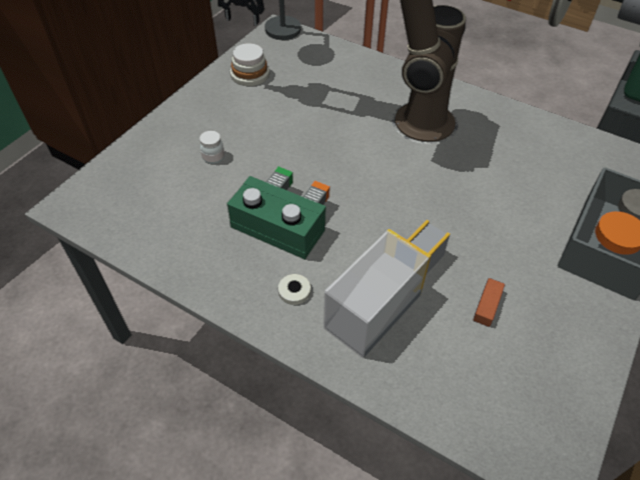

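View pics/top0.png

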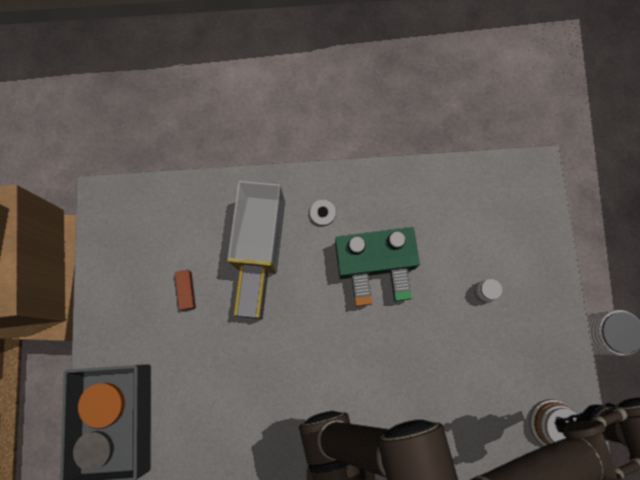

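The top view shows the orange cap at about (362,300), the green cap at (402,295), the station face at rows 270–276 and the lane rails from (236,316) to (270,265). I'll enlarge the crops.

Run:
```python
import cv2
a=cv2.imread("pics/top0.png")[175:325,225:425]; cv2.imwrite("pics/topc.png",cv2.resize(a,None,fx=4,fy=4,interpolation=cv2.INTER_CUBIC))
a=cv2.imread("pics/scene0.png")[160:360,220:460]; cv2.imwrite("pics/scenec.png",cv2.resize(a,None,fx=3,fy=3,interpolation=cv2.INTER_CUBIC))
```

```text
(no output)
```

View pics/topc.png

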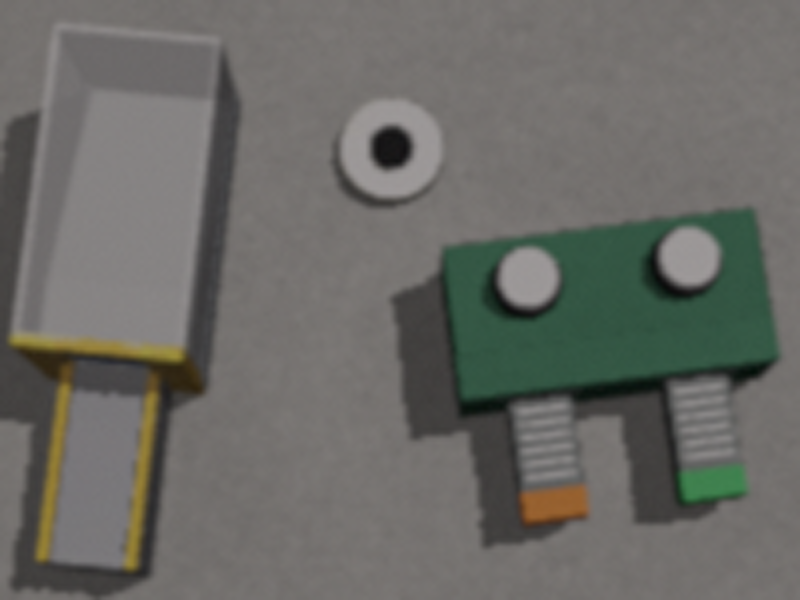

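View pics/scenec.png

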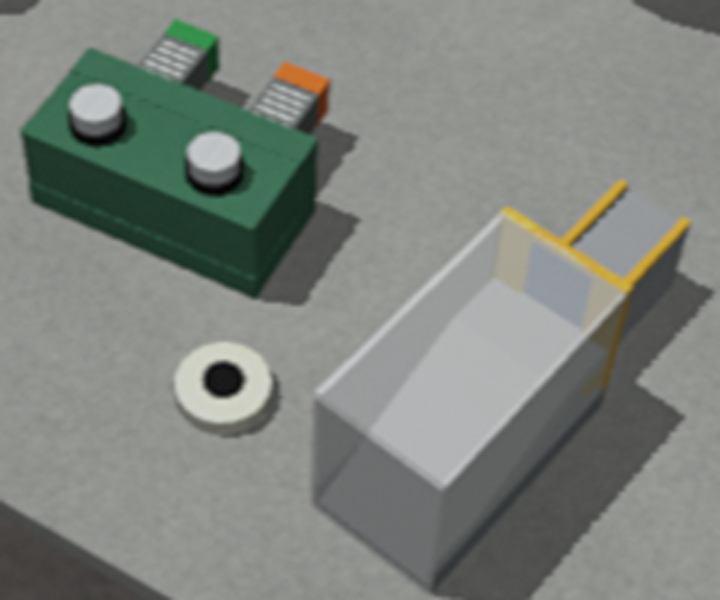

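The crops show the station top corners at about (460,402), (443,248), (755,209) and (778,357), the frame top from (12,345) to (182,360), and the rail ends at (37,560) and (137,570). Next I fit planar poses to both views.

```bash
cat > fit.py <<'E'
import numpy as np
from rig import ctrl
from scipy.optimize import least_squares
M={n:ctrl.camera_model(n) for n in("scene","top")}
def proj(n,P):
    m=M[n]; c=(np.c_[P,np.ones(len(P))]@np.array(m["world_to_cam"]).T)[:,:3]@np.array(m["mtx"]).T
    return c[:,:2]/c[:,2:]
def un(n,c):
    f,o=(4,(225,175)) if n=="top" else (3,(220,160))
    return (np.array(c)+.5)/f-.5+o
def place(q,P):
    P=np.array(P,float); c,s=np.cos(q[2]),np.sin(q[2])
    return np.c_[q[0]+c*P[:,0]-s*P[:,1],q[1]+s*P[:,0]+c*P[:,1],P[:,2]]
def fit(name,D,q0):
    f=lambda q:np.concatenate([(proj(n,place(q,[p for p,_ in d]))-un(n,[c for _,c in d])).ravel() for n,d in D.items()])
    r=least_squares(f,q0,loss="soft_l1"); print(name,r.x.round(4),"res px",r.fun.size,f(r.x).round(1)); return r.x
E
python3 - <<'E'
from fit import *
S=fit("station",{"top":[((-.05,.12,.102),(460,402)),((.068,.12,.102),(443,248)),((.068,-.12,.102),(755,209)),((-.05,-.12,.102),(778,357)),((.03,.06,.132),(528,278)),((.03,-.06,.132),(689,257)),((-.143,.084,.074),(522,522)),((-.143,.036,.074),(588,515))],
"scene":[((.068,-.12,.102),(22,130)),((.068,.12,.102),(258,228)),((-.05,.12,.102),(317,148)),((-.05,-.12,.102),(90,48)),((.03,-.06,.132),(97,97)),((.03,.06,.132),(214,150)),((-.143,.036,.074),(287,63)),((-.143,.084,.074),(330,80))]},[.6,0,0])
B=fit("box",{"top":[((-.004,.062,.168),(12,345)),((-.004,-.062,.168),(183,360)),((-.15,.0365,.093),(37,560)),((-.15,-.0365,.093),(137,570))],
"scene":[((0,-.062,.168),(503,210)),((0,.062,.168),(631,288)),((-.15,-.0325,.093),(624,182)),((-.15,.0325,.093),(686,220))]},[.6,.2,0])
c=place(S,[(-.083,.06,.03)]);print("cassette",c,"opening",place(B,[(0,0,.085)]))
E
```

```text
station [ 0.6312 -0.1547  0.0609] res px 32 [ 0.6 -0.7 -0.3 -0.8  0.4 -1.   1.1  0.3  0.4 -0.5  0.5 -0.4  1.  -0.3
  0.5 -0.6  0.1 -0.2 -0.1  0.3  1.6 -3.2  1.1 -0.5  0.8  1.8  1.2  0.4
  0.4 -0.4  1.1 -0.2]
box [ 0.6211  0.2199 -0.1625] res px 16 [ 0.2 -0.7  0.6 -0.4  0.8 -0.6  0.4 -0.7  1.  -0.5  0.5  0.2  0.6 -0.4
  0.7 -0.5]
cassette [[ 0.54472917 -0.0998776   0.03      ]] opening [[0.62110331 0.2198657  0.085     ]]
```

```bash
cat >> fit.py <<'E'
from scipy.spatial.transform import Rotation as R
S=[.6312,-.1547,.0609]; B=[.6211,.2199,-.1625]
def row(q,p,tilt=0):
    "row from the present pose to point p in frame q, fingers tilted forward by tilt deg"
    o=ctrl.get_obs(); R0=R.from_euler("xyz",o["orientation"])
    Rt=R.from_euler("xyz",[np.pi,0,q[2]])*R.from_euler("y",tilt,degrees=True)
    P=place(q,[p])[0]
    print(p,tilt,"->",R0.inv().apply(P-o["position"]).round(4),np.degrees((R0.inv()*Rt).as_rotvec()).round(1))
def where(q):
    o=ctrl.get_obs(); c=R.from_euler("z",-q[2])
    print(round(o["clock"],2),"in frame",c.apply(o["position"]-[q[0],q[1],0]).round(4),o["orientation"].round(3),o["contact_force"].round(1),round(o["gripper_width"],4),round(o["grip_force"],1))
E
python3 -c "
from fit import *
row(S,(-.108,.06,.2))"
```

```text
(-0.108, 0.06, 0.2) 0 -> [ 0.479  -0.3984  0.0311] [-0.1  0.  10.7]
```

```bash
python3 -m jog '[[0.479,-0.398,0,0,0,10.7,100],[0.479,-0.398,0,0,0,10.7,100],[0.479,-0.398,0,0,0,10.7,100],[0.479,-0.398,0,0,0,10.7,100],[0.479,-0.398,0,0,0,10.7,100],[0.479,-0.398,0,0,0,10.7,100],[0.479,-0.398,0,0,0,10.7,100],[0.479,-0.398,0,0,0,10.7,100],[0.479,-0.398,0,0,0,10.7,100],[0.479,-0.398,0,0,0,10.7,100]]' 40
python3 -m jog '[[0,0,0,0,0,0,100],[0,0,0,0,0,0,100],[0,0,0,0,0,0,100],[0,0,0,0,0,0,100],[0,0,0,0,0,0,100],[0,0,0,0,0,0,100],[0,0,0,0,0,0,100],[0,0,0,0,0,0,100],[0,0,0,0,0,0,100],[0,0,0,0,0,0,100]]'
python3 -c "
from fit import *
where(S);row(S,(-.108,.06,.12));row(S,(-.108,.06,.041))"
```

```text
clock: 1.35
position: [0.5207, -0.1007, 0.231]
orientation: [3.141, 0.0, 0.061]
contact_force: [-0.3, -0.1, 0.6]
gripper_width: 0.0856
grip_force: 0.0
clock: 2.6
position: [0.52, -0.1025, 0.2313]
orientation: [-3.142, 0.0, 0.061]
contact_force: [-0.5, 0.4, 0.1]
gripper_width: 0.0853
grip_force: 0.0
2.6 in frame [-0.1078  0.0588  0.2313] [-3.142  0.     0.061] [-0.5  0.4  0.1] 0.0853 0.0
(-0.108, 0.06, 0.12) 0 -> [-0.0002 -0.0012  0.1113] [-0.  0.  0.]
(-0.108, 0.06, 0.041) 0 -> [-0.0002 -0.0012  0.1903] [-0.  0.  0.]
```

```bash
python3 -m jog '[[0,-0.001,0.04,0,0,0,100],[0,-0.001,0.08,0,0,0,100],[0,-0.001,0.11,0,0,0,100],[0,-0.001,0.13,0,0,0,100],[0,-0.001,0.15,0,0,0,100],[0,-0.001,0.165,0,0,0,100],[0,-0.001,0.178,0,0,0,100],[0,-0.001,0.19,0,0,0,100],[0,-0.001,0.19,0,0,0,100],[0,-0.001,0.19,0,0,0,100]]'
python3 -c "
from fit import *
import cv2
where(S)
a=ctrl.read_camera('top')[215:335,300:440];b=ctrl.read_camera('scene')[140:260,230:370]
cv2.imwrite('pics/g.png',cv2.resize(np.hstack([a,b]),None,fx=2.8,fy=2.8,interpolation=cv2.INTER_CUBIC))"
```

```text
clock: 3.85
position: [0.5204, -0.1017, 0.0417]
orientation: [3.141, -0.001, 0.061]
contact_force: [-0.4, -0.2, -0.7]
gripper_width: 0.0855
grip_force: 0.0
3.85 in frame [-0.1074  0.0596  0.0417] [ 3.141e+00 -1.000e-03  6.100e-02] [-0.4 -0.2 -0.7] 0.0855 0.0
```

View pics/g.png

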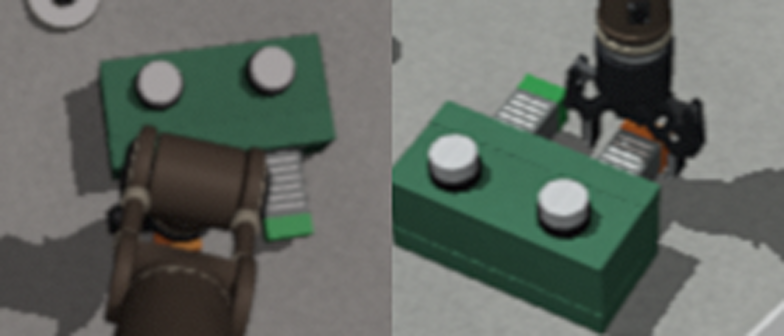

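The fingers straddle the orange cassette (right view, about (640,130)), clear of the fresh one. Next I close the gripper.

```bash
python3 -m jog '[[0,0,0,0,0,0,40],[0,0,0,0,0,0,40],[0,0,0,0,0,0,40],[0,0,0,0,0,0,40],[0,0,0,0,0,0,40],[0,0,0,0,0,0,40],[0,0,0,0,0,0,40],[0,0,0,0,0,0,40],[0,0,0,0,0,0,40],[0,0,0,0,0,0,40]]' 50
```

```text
clock: 5.2
position: [0.5204, -0.1018, 0.0418]
orientation: [3.141, -0.001, 0.061]
contact_force: [-0.4, -1.0, 6.0]
gripper_width: 0.0477
grip_force: 52.5
```

```bash
python3 -m jog '[[-0.004,0,0,0,0,0,40],[-0.008,0,0,0,0,0,40],[-0.013,0,0,0,0,0,40],[-0.02,0,0,0,0,0,40],[-0.03,0,0,0,0,0,40],[-0.04,0,0,0,0,0,40],[-0.055,0,0,0,0,0,40],[-0.07,0,0,0,0,0,40],[-0.08,0,0,0,0,0,40],[-0.08,0,0,0,0,0,40]]' 60
python3 -c "
from fit import *
where(S)"
```

```text
clock: 6.45
position: [0.4378, -0.1064, 0.0413]
orientation: [-3.141, 0.003, 0.061]
contact_force: [-2.3, -1.0, 8.8]
gripper_width: 0.047
grip_force: 62.9
6.45 in frame [-0.1901  0.0599  0.0413] [-3.141e+00  3.000e-03  6.100e-02] [-2.3 -1.   8.8] 0.047 62.9
```

```bash
python3 -m jog '[[0,0,-0.01,0,0,0,40],[0,0,-0.03,0,0,0,40],[0,0,-0.06,0,0,0,40],[0,0,-0.09,0,0,0,40],[0,0,-0.12,0,0,0,40],[0,0,-0.14,0,0,0,40],[0,0,-0.14,0,0,0,40],[0,0,-0.14,0,0,0,40],[0,0,-0.14,0,0,0,40],[0,0,-0.14,0,0,0,40]]'
python3 -c "
from fit import *
import cv2
where(S);row(B,(-.11,0,.18))
a=ctrl.read_camera('top')[200:380,300:440];b=ctrl.read_camera('scene')[80:260,230:370]
cv2.imwrite('pics/l.png',cv2.resize(np.hstack([a,b]),None,fx=2.8,fy=2.8,interpolation=cv2.INTER_CUBIC))"
```

```text
clock: 7.7
position: [0.4392, -0.1062, 0.1802]
orientation: [-3.141, 0.002, 0.061]
contact_force: [1.0, -0.5, -2.6]
gripper_width: 0.0471
grip_force: 62.1
7.7 in frame [-0.1887  0.0601  0.1802] [-3.141e+00  2.000e-03  6.100e-02] [ 1.  -0.5 -2.6] 0.0471 62.1
(-0.11, 0, 0.18) 0 -> [ 9.420e-02 -3.388e-01  3.000e-04] [-0.   0.1 12.8]
```

View pics/l.png

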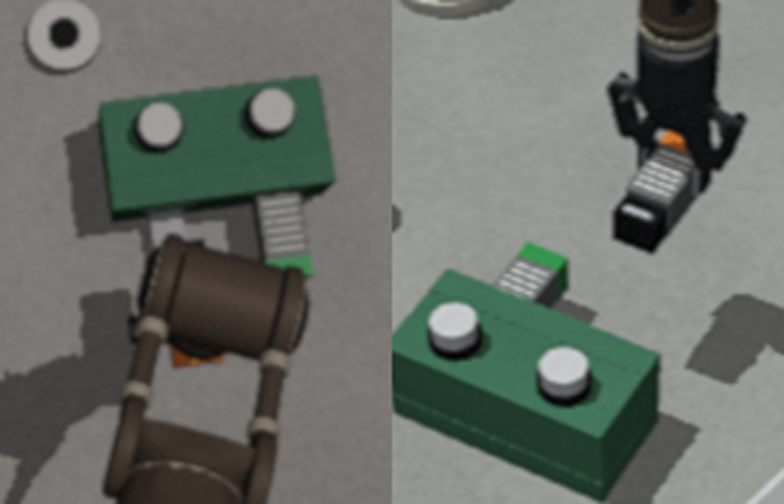

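The cassette hangs level. The nose's lower corners are at about (617,235) and (648,250) in the right-hand panel, and the fresh cassette is still seated. I'll check for slip by projecting the expected nose while moving toward the lane.

```bash
python3 -c "
from fit import *
o=ctrl.get_obs();p=o['position']
for dx in(-.01,0,.01):
  for dz in (-.005,0,.005):
    P=proj('scene',place([p[0],p[1],.061],[(.085+dx,-.022,p[2]-.011+dz),(.085+dx,.022,p[2]-.011+dz),(.085+dx,-.022,p[2]+.025+dz)]))
    print(dx,dz,((P-[230,80])*2.8+[392,0]).round().tolist())
"
python3 -m jog '[[0.01,-0.035,0,0,0,1.3,40],[0.02,-0.07,0,0,0,2.6,40],[0.03,-0.11,0,0,0,4,40],[0.042,-0.15,0,0,0,5.5,40],[0.055,-0.2,0,0,0,7.5,40],[0.065,-0.245,0,0,0,9.5,40],[0.078,-0.285,0,0,0,11,40],[0.09,-0.325,0,0,0,12.2,40],[0.094,-0.339,0,0,0,12.8,40],[0.094,-0.339,0,0,0,12.8,40]]'
python3 -c "
from fit import *
where(B);row(B,(-.11,0,.12))"
```

```text
-0.01 -0.005 [[619.0, 235.0], [660.0, 251.0], [619.0, 207.0]]
-0.01 0 [[619.0, 231.0], [660.0, 247.0], [619.0, 204.0]]
-0.01 0.005 [[619.0, 227.0], [660.0, 243.0], [619.0, 200.0]]
0 -0.005 [[614.0, 241.0], [655.0, 257.0], [614.0, 214.0]]
0 0 [[614.0, 238.0], [655.0, 253.0], [614.0, 210.0]]
0 0.005 [[614.0, 234.0], [655.0, 250.0], [614.0, 206.0]]
0.01 -0.005 [[609.0, 248.0], [650.0, 264.0], [609.0, 220.0]]
0.01 0 [[609.0, 244.0], [650.0, 260.0], [609.0, 216.0]]
0.01 0.005 [[609.0, 240.0], [650.0, 256.0], [609.0, 213.0]]
clock: 9.05
position: [0.513, 0.2379, 0.1808]
orientation: [3.141, 0.001, -0.161]
contact_force: [-0.4, -0.6, -2.9]
gripper_width: 0.0471
grip_force: 62.7
9.05 in frame [-0.1096  0.0003  0.1808] [ 3.141e+00  1.000e-03 -1.610e-01] [-0.4 -0.6 -2.9] 0.0471 62.7
(-0.11, 0, 0.12) 0 -> [-0.0004  0.0003  0.0608] [0.1 0.  0.1]
```

```bash
python3 -m jog '[[0,0,0.015,0,0,0,40],[0,0,0.03,0,0,0,40],[0,0,0.045,0,0,0,40],[0,0,0.055,0,0,0,40],[0,0,0.062,0,0,0,40],[0,0,0.067,0,0,0,40],[0,0,0.07,0,0,0,40],[0,0,0.07,0,0,0,40],[0,0,0.07,0,0,0,40],[0,0,0.07,0,0,0,40]]'
python3 -c "
from fit import *
import cv2
where(B)
a=ctrl.read_camera('top')[200:340,210:310];b=ctrl.read_camera('scene')[180:320,320:490]
cv2.imwrite('pics/d.png',cv2.resize(np.hstack([a,b]),None,fx=2.9,fy=2.9,interpolation=cv2.INTER_CUBIC))"
```

```text
clock: 10.3
position: [0.5135, 0.2378, 0.1117]
orientation: [-3.141, -0.001, -0.162]
contact_force: [0.2, 0.4, -3.1]
gripper_width: 0.0471
grip_force: 62.7
10.3 in frame [-0.1091  0.0002  0.1117] [-3.141e+00 -1.000e-03 -1.620e-01] [ 0.2  0.4 -3.1] 0.0471 62.7
```

View pics/d.png

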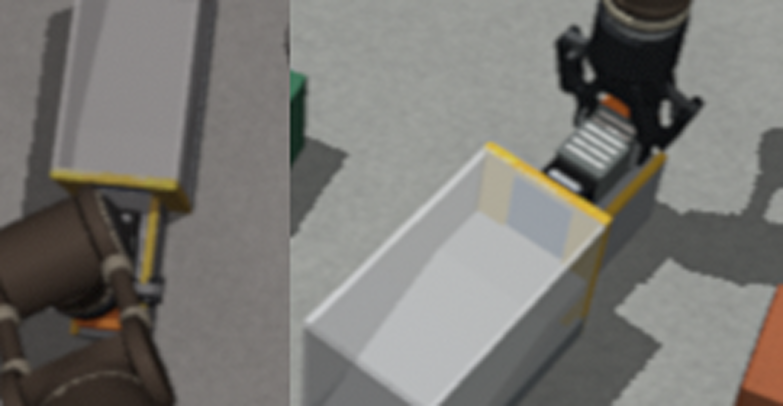

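The cassette (right panel, about (597,150)) is over the lane just above the rails and looks centred. Next I lower the last 15 mm.

```bash
python3 -m jog '[[0,0,0.003,0,0,0,40],[0,0,0.006,0,0,0,40],[0,0,0.009,0,0,0,40],[0,0,0.011,0,0,0,40],[0,0,0.012,0,0,0,40],[0,0,0.013,0,0,0,40],[0,0,0.014,0,0,0,40],[0,0,0.014,0,0,0,40],[0,0,0.014,0,0,0,40],[0,0,0.014,0,0,0,40]]'
```

```text
clock: 11.65
position: [0.5133, 0.2376, 0.0973]
orientation: [-3.142, -0.0, -0.162]
contact_force: [0.2, 0.2, -2.6]
gripper_width: 0.0473
grip_force: 62.7
```

```bash
python3 -m jog '[[0,0,0.001,0,0,0,40],[0,0,0.002,0,0,0,40],[0,0,0.002,0,0,0,40],[0,0,0.002,0,0,0,50],[0,0,0.002,0,0,0,60],[0,0,0.002,0,0,0,70],[0,0,0.002,0,0,0,85],[0,0,0.002,0,0,0,100],[0,0,0.002,0,0,0,100],[0,0,0.002,0,0,0,100]]'
python3 -m jog '[[0,0,-0.02,0,0,0,100],[0,0,-0.05,0,0,0,100],[0,0,-0.08,0,0,0,100],[-0.03,0,-0.11,0,0,0,100],[-0.08,0,-0.14,0,0,0,50],[-0.13,0,-0.14,0,0,0,0],[-0.18,0,-0.14,0,0,0,0],[-0.2,0,-0.14,0,0,0,0],[-0.2,0,-0.14,0,0,0,0],[-0.2,0,-0.14,0,0,0,0]]'
python3 -c "
from fit import *
import cv2
where(B)
a=ctrl.read_camera('top')[200:340,210:310];b=ctrl.read_camera('scene')[180:320,320:490]
cv2.imwrite('pics/e.png',cv2.resize(np.hstack([a,b]),None,fx=2.9,fy=2.9,interpolation=cv2.INTER_CUBIC))"
```

```text
clock: 12.9
position: [0.5132, 0.2376, 0.0952]
orientation: [3.142, 0.0, -0.162]
contact_force: [-0.2, 0.4, -0.2]
gripper_width: 0.0857
grip_force: 0.0
clock: 14.15
position: [0.3172, 0.2702, 0.2357]
orientation: [-3.141, -0.002, -0.163]
contact_force: [0.4, -0.1, -0.3]
gripper_width: -0.0004
grip_force: 0.0
14.15 in frame [-0.308   0.0005  0.2357] [-3.141e+00 -2.000e-03 -1.630e-01] [ 0.4 -0.1 -0.3] -0.0004 0.0
```

View pics/e.png

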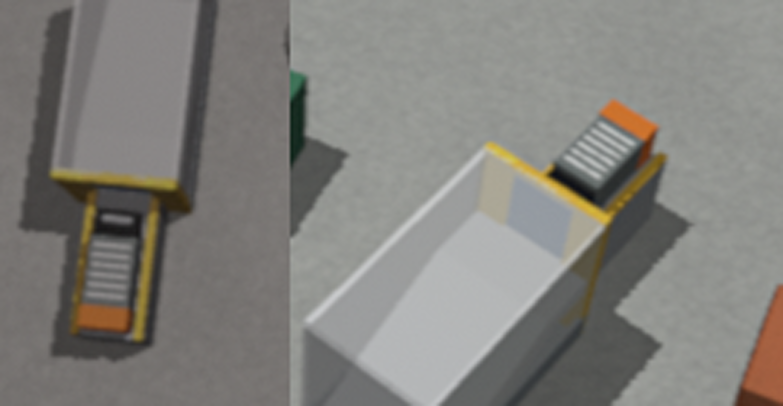

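The cassette is lying in the lane, with its cap's top rear edge at about (78,331)–(130,331) in the left panel. I'll check y against that and plan the push.

```bash
python3 -c "
from fit import *
for x in(-.15,-.145,-.14):
  P=proj('top',place(B,[(x,.024,.129),(x,-.024,.129)])); print(x,((P-[210,200])*2.9).round().tolist())
row(B,(-.20,0,.20),50);row(B,(-.20,0,.108),50)"
```

```text
-0.15 [[78.0, 329.0], [126.0, 334.0]]
-0.145 [[78.0, 324.0], [126.0, 329.0]]
-0.14 [[79.0, 319.0], [127.0, 324.0]]
(-0.2, 0, 0.2) 50 -> [0.1079 0.0002 0.0355] [ 0.  50.  -0.1]
(-0.2, 0, 0.108) 50 -> [0.1079 0.0002 0.1275] [ 0.  50.  -0.1]
```

```bash
python3 -m jog '[[0.02,0,0.006,0,9,0,0],[0.05,0,0.014,0,18,0,0],[0.07,0,0.02,0,27,0,0],[0.09,0,0.028,0,36,0,0],[0.1,0,0.032,0,45,0,0],[0.108,0,0.035,0,50,0,0],[0.108,0,0.035,0,50,0,0],[0.108,0,0.035,0,50,0,0],[0.108,0,0.035,0,50,0,0],[0.108,0,0.035,0,50,0,0]]'
python3 -c "
from fit import *
where(B)
print(ctrl.get_obs()['joints'].round(2));row(B,(-.20,0,.108),50)"
```

```text
clock: 15.5
position: [0.4398, 0.192, 0.269]
orientation: [-3.139, -0.787, -0.107]
contact_force: [0.0, -0.9, -0.0]
gripper_width: -0.0001
grip_force: 0.0
15.5 in frame [-0.1744 -0.0569  0.269 ] [-3.139 -0.787 -0.107] [ 0.  -0.9 -0. ] -0.0001 0.0
[ 0.64 -0.31  2.37 -0.91  0.65  2.94]
(-0.2, 0, 0.108) 50 -> [-0.1298 -0.0579  0.098 ] [-2.5  4.9  2.1]
```

```bash
python3 -m jog '[[0,0,-0.01,0,0,-10,0],[0,0,-0.02,0,0,-20,0],[0,0,-0.03,0,0,-30,0],[0,0,-0.03,0,0,-40,0],[0,0,-0.03,0,0,-50,0],[0,0,-0.03,0,0,-60,0],[0,0,-0.03,0,0,-70,0],[0,0,-0.03,0,0,-80,0],[0,0,-0.03,0,0,-90,0],[0,0,-0.03,0,0,-100,0]]'
sed -i 's/\[np.pi,0,q\[2\]\]/[np.pi,0,q[2]+np.pi]/; s/"y",tilt/"y",-tilt/' fit.py
python3 -c "
from fit import *
where(B)
print(ctrl.get_obs()['joints'].round(2));row(B,(-.21,0,.24),50)"
```

```text
clock: 16.75
position: [0.4185, 0.1942, 0.2901]
orientation: [2.363, 0.125, 1.594]
contact_force: [-0.6, -0.0, 0.7]
gripper_width: 0.0002
grip_force: 0.0
16.75 in frame [-0.1958 -0.0581  0.2901] [2.363 0.125 1.594] [-0.6 -0.   0.7] 0.0002 0.0
[ 0.69 -0.38  2.37 -0.85  0.73  1.15]
(-0.21, 0, 0.24) 50 -> [ 0.0656 -0.0319  0.0278] [ -1.3  -5.8 -77.5]
```

```bash
python3 -m jog '[[0.008,-0.004,0.003,-0.2,-0.7,-10,0],[0.016,-0.008,0.007,-0.3,-1.5,-20,0],[0.024,-0.012,0.01,-0.5,-2.2,-30,0],[0.033,-0.016,0.014,-0.7,-3,-40,0],[0.041,-0.02,0.017,-0.8,-3.7,-50,0],[0.05,-0.024,0.021,-1,-4.5,-60,0],[0.06,-0.029,0.025,-1.2,-5.2,-70,0],[0.066,-0.032,0.028,-1.3,-5.8,-77.5,0],[0.066,-0.032,0.028,-1.3,-5.8,-77.5,0],[0.066,-0.032,0.028,-1.3,-5.8,-77.5,0]]'
python3 -c "
from fit import *
where(B)
print(ctrl.get_obs()['joints'].round(2));row(B,(-.21,0,.108),50)"
```

```text
clock: 18.0
position: [0.4144, 0.2543, 0.2403]
orientation: [3.134, 0.872, 2.968]
contact_force: [0.2, -0.6, 0.3]
gripper_width: -0.0001
grip_force: 0.0
18.0 in frame [-0.2095  0.0005  0.2403] [3.134 0.872 2.968] [ 0.2 -0.6  0.3] -0.0001 0.0
[ 0.91 -0.12  2.34 -1.17  0.82  0.31]
(-0.21, 0, 0.108) 50 -> [ 0.1016 -0.0012  0.0847] [-0.  -0.  -0.4]
```

```bash
python3 -c "
from fit import *
row(B,(-.175,0,.15),45)"
```

```text
(-0.175, 0, 0.15) 45 -> [ 0.0469 -0.0008  0.0845] [-0.   5.  -0.4]
```

```bash
python3 -m jog '[[0.01,-0.001,0.02,0,1,0,0],[0.02,-0.001,0.04,0,2,0,0],[0.03,-0.001,0.055,0,3.5,0,0],[0.04,-0.001,0.07,0,4.5,0,0],[0.047,-0.001,0.085,0,5,0,0],[0.047,-0.001,0.085,0,5,0,0],[0.047,-0.001,0.085,0,5,0,0],[0.047,-0.001,0.085,0,5,0,0],[0.047,-0.001,0.085,0,5,0,0],[0.047,-0.001,0.085,0,5,0,0]]'
python3 -c "
from fit import *
where(B)
print(ctrl.get_obs()['joints'].round(2));row(B,(-.175,0,.108),45)"
```

```text
clock: 19.25
position: [0.4456, 0.2516, 0.164]
orientation: [-3.138, 0.761, 2.971]
contact_force: [-0.9, 0.2, 1.0]
gripper_width: 0.0
grip_force: 0.0
19.25 in frame [-0.1783  0.0029  0.164 ] [-3.138  0.761  2.971] [-0.9  0.2  1. ] 0.0 0.0
[ 0.78  0.05  2.31 -1.19  0.65  0.33]
(-0.175, 0, 0.108) 45 -> [ 0.0362 -0.0027  0.0429] [-0.5 -1.4 -0.3]
```

The wrist (joint 4) limits this pose. I'll fit a kinematic model to the logged poses so I can choose a feasible push tilt and heading.

```bash
cat > kin.py <<'E'
from fit import *
import itertools
D=[([-1.39269523,.308915479,1.63506770,0,1.19970226,-.0697],[.15313,-.60518,.23016],[-3.1395,0,.2478]),
([.64,-.31,2.37,-.91,.65,2.94],[.4398,.192,.269],[-3.139,-.787,-.107]),
([.69,-.38,2.37,-.85,.73,1.15],[.4185,.1942,.2901],[2.363,.125,1.594]),
([.91,-.12,2.34,-1.17,.82,.31],[.4144,.2543,.2403],[3.134,.872,2.968]),
([.78,.05,2.31,-1.19,.65,.33],[.4456,.2516,.164],[-3.138,.761,2.971])]
def fk(q,p,s4=1,s6=1,c=0):
    a1,d1,L2,e,L3,L6=p; ry=lambda a:R.from_euler("y",a); rz=lambda a:R.from_euler("z",a)
    A=rz(q[0]);U=A*ry(q[1]);F=A*ry(q[1]+q[2]);T=F*rz(s4*q[3])*ry(q[4]);
    return A.apply([a1,0,d1])+U.apply([0,0,L2])+F.apply([e,0,L3])+T.apply([0,0,L6]),T*rz(s6*q[5]+c)
lim=np.array([[-3.06,3.06],[-.79,1.96],[.05,2.63],[-1.19,4.34],[.05,2.64],[-2.94,2.94]])
E
python3 - <<'E'
from kin import *
for s4,s6 in itertools.product((1,-1),(1,-1)):
  for c in (0,np.pi/2,np.pi,-np.pi/2):
    e=[np.degrees((fk(q,[0]*6,s4,s6,c)[1].inv()*R.from_euler("xyz",o)).magnitude()) for q,_,o in D]
    if max(e)<15: print(s4,s6,c,np.round(e,1))
for s4 in(1,-1):
  r=least_squares(lambda p:np.concatenate([fk(q,p,s4)[0]-x for q,x,_ in D]),[0,.3,.4,0,.4,.2]); print(s4,r.x.round(4),np.abs(r.fun).max().round(4))
E
```

```text
1 1 1.5707963267948966 [0.  0.5 0.4 0.5 0.3]
1 [0.0562 0.2838 0.4272 0.032  0.4813 0.2443] 0.0429
-1 [ 0.4592  0.0564  0.0809 -0.0125  0.1386 -0.2182] 0.0826
```

Run:
```python
import re
s=open("kin.py").read()
s=s.replace("a1,d1,L2,e,L3,L6=p;","a1,d1,L2,e,L3,L6,g=p;").replace("T.apply([0,0,L6])","T.apply([g,0,L6])")
open("kin.py","w").write(s)
from kin import *
o=ctrl.get_obs(); D.append((o["joints"],o["position"],o["orientation"]))
r=least_squares(lambda p:np.concatenate([fk(q,p)[0]-x for q,x,_ in D]),[0,.3,.4,0,.4,.2,0]); print(r.x.round(4)); print((r.fun.reshape(-1,3)*1e3).round(0))
o=ctrl.get_obs();print(fk(o["joints"],r.x)[0],o["joints"],o["position"])
# linear with all offsets
def A(q):
    rz=lambda a:R.from_euler("z",a);ry=lambda a:R.from_euler("y",a)
    a=rz(q[0]);U=a*ry(q[1]);F=U*ry(q[2]);W=F*rz(q[3]);T=W*ry(q[4])
    return np.column_stack([a.as_matrix()[:,0],a.as_matrix()[:,2],U.as_matrix()[:,2],F.as_matrix()[:,0],F.as_matrix()[:,2],W.as_matrix()[:,0],T.as_matrix()[:,2]])
for sel in ([0,1,2,3,4,6],[0,1,2,3,4,5,6],[0,1,2,4,5,6]):
  M_=np.vstack([A(q)[:,sel] for q,_,_ in D]); b=np.concatenate([x for _,x,_ in D]); x,*_=np.linalg.lstsq(M_,b,rcond=None); print(sel,x.round(3),((M_@x-b)*1e3).round(0))
```

```text
[ 0.0276  0.2839  0.4488  0.0299  0.4666  0.2834 -0.0358]
[[-43.  -8.  -0.]
 [  1.  -5.   3.]
 [  3.  -4.  -0.]
 [  0.   5.  -6.]
 [ -1.   1.   3.]
 [ -3.  -0.   0.]]
[0.44272947 0.25151377 0.16438972] [ 0.78140687  0.05249703  2.31412036 -1.19362576  0.65101565  0.33337366] [0.44563829 0.25155808 0.16399993]
[0, 1, 2, 3, 4, 6] [0.054 0.277 0.428 0.026 0.481 0.244] [-43.  -7.  11.   2.  -8.  -4.   4.  -4.  -7.  -2.   9.  -6.   2.  -2.
   4.  -0.  -3.   2.]
[0, 1, 2, 3, 4, 5, 6] [ 0.043  0.296  0.492  0.081  0.467 -0.067  0.346] [-43.  -7.   6.   4.  -2.  -1.   4.  -5.  -4.  -2.  -3.  -3.  -0.   3.
   3.  -2.   2.   0.]
[0, 1, 2, 4, 5, 6] [ 0.038  0.255  0.43   0.48  -0.004  0.249] [-44.  -1.  14.   1.  -8.  -3.   1.  -6.  -4.  -1.  10.  -6.   5.   2.
   1.   3.   1.  -2.]
```

Run:
```python
s=open("kin.py").read()
s=s.replace("L6,g=p;","L6,g,y=p;").replace("[g,0,L6]","[0,g,L6]").replace("[a1,0,d1]","[a1,y,d1]")
open("kin.py","w").write(s)
from kin import *
o=ctrl.get_obs(); D.append((o["joints"],o["position"],o["orientation"]))
for k in (0,1):
  r=least_squares(lambda p:np.concatenate([fk(q,p*([1]*6+[k,1]))[0]-x for q,x,_ in D]),[0,.3,.4,0,.4,.2,0,0]); print(r.x.round(4)); print((r.fun.reshape(-1,3)*1e3).round(1).tolist())
```

```text
[-0.0036  0.3165  0.4825  0.0382  0.5308  0.3175  0.6393  0.0432]
[[-0.3, -0.1, -0.6], [-0.0, 0.1, 0.9], [-0.8, 0.3, -0.4], [0.2, 1.2, 0.8], [1.1, 0.2, 1.0], [-0.9, -1.4, -1.7]]
[-0.0021  0.3159  0.4818  0.0375  0.5292  0.3171  0.0009  0.0425]
[[-0.1, -0.0, -0.2], [-0.1, 0.2, 0.7], [-0.9, 0.4, -0.7], [0.3, 1.1, 0.7], [1.2, 0.1, 1.1], [-0.8, -1.5, -1.6]]
```

```bash
cat >> kin.py <<'E'
P=[-.0021,.3159,.4818,.0375,.5292,.3171,0,.0425]
def zdir(q,tilt,head):
    h=q[2]+np.radians(head); t=np.radians(tilt); return np.array([np.sin(t)*np.cos(h),np.sin(t)*np.sin(h),-np.cos(t)])
def ik(q,p,tilt,head):
    best=[]
    x=place(q,[p])[0]; z=zdir(q,tilt,head)
    for j4 in(-1,0.5,2,3.1,4.2):
        f=lambda j:np.r_[(fk(np.r_[j,0],P)[0]-x)*5,fk(np.r_[j,0],P)[1].apply([0,0,1])-z]
        r=least_squares(f,[.4,.3,2,j4,.5],bounds=(lim[:5,0]+.03,lim[:5,1]-.03))
        if r.cost<1e-8 and not any(np.allclose(r.x,b,atol=.02) for b in best): best.append(r.x)
    return best
E
python3 - <<'E'
from kin import *
for x in(-.165,-.05,.03):
  for tilt in(20,35,45,55):
    for head in(0,15,25):
      b=ik(B,(x,0,.108),tilt,head)
      if b: print(x,tilt,head,[v.round(2).tolist() for v in b])
E
```

```text
-0.165 20 0 [[0.55, 0.16, 2.16, -0.41, 0.6]]
-0.165 20 15 [[0.49, 0.13, 2.19, -0.27, 0.51]]
-0.165 20 25 [[0.45, 0.11, 2.21, -0.13, 0.48]]
-0.165 35 0 [[0.67, 0.15, 2.27, -1.05, 0.51]]
-0.165 35 15 [[0.57, 0.09, 2.34, -1.08, 0.3]]
-0.165 35 25 [[0.49, 0.07, 2.37, -0.88, 0.16]]
-0.165 45 25 [[0.51, 0.1, 2.47, 3.88, 0.25]]
-0.165 55 15 [[0.69, 0.23, 2.48, 4.03, 0.63]]
-0.165 55 25 [[0.55, 0.19, 2.53, 3.57, 0.57]]
-0.05 20 0 [[0.41, 0.31, 1.96, -0.33, 0.6]]
-0.05 20 15 [[0.35, 0.28, 1.99, -0.17, 0.53]]
-0.05 20 25 [[0.32, 0.28, 2.0, -0.03, 0.51]]
-0.05 35 0 [[0.49, 0.28, 2.1, -0.99, 0.43]]
-0.05 35 15 [[0.4, 0.24, 2.16, -0.85, 0.23]]
-0.05 35 25 [[0.33, 0.23, 2.18, -0.23, 0.13]]
-0.05 45 15 [[0.43, 0.26, 2.25, 4.22, 0.26]]
-0.05 45 25 [[0.33, 0.24, 2.28, 3.39, 0.17]]
-0.05 55 15 [[0.46, 0.32, 2.32, 3.77, 0.52]]
-0.05 55 25 [[0.34, 0.3, 2.35, 3.25, 0.48]]
0.03 20 0 [[0.33, 0.41, 1.81, -0.28, 0.63]]
0.03 20 15 [[0.29, 0.4, 1.84, -0.12, 0.57]]
0.03 20 25 [[0.25, 0.39, 1.84, 0.01, 0.56]]
0.03 35 0 [[0.4, 0.38, 1.96, -0.89, 0.4]]
0.03 35 15 [[0.31, 0.35, 2.01, -0.59, 0.22]]
0.03 35 25 [[0.25, 0.34, 2.03, 0.08, 0.17]]
0.03 45 15 [[0.33, 0.35, 2.11, 4.2, 0.19]]
0.03 45 25 [[0.25, 0.34, 2.13, 2.99, 0.11]]
0.03 55 0 [[0.49, 0.45, 2.11, 4.29, 0.57]]
0.03 55 15 [[0.35, 0.4, 2.18, 3.65, 0.44]]
0.03 55 25 [[0.25, 0.39, 2.21, 3.09, 0.41]]
```

```bash
python3 -c "
from kin import *
for x in(-.18,-.1,-.04,.02,.03):
  print(x,[v.round(2).tolist() for v in ik(B,(x,0,.1),35,0)],[v.round(2).tolist() for v in ik(B,(x,0,.1),38,5)])
row(B,(-.18,0,.14),35);row(B,(-.18,0,.1),35)"
```

```text
-0.18 [[0.7, 0.16, 2.29, -1.08, 0.52]] []
-0.1 [[0.56, 0.24, 2.19, -1.06, 0.45]] []
-0.04 [[0.48, 0.31, 2.09, -1.01, 0.42]] []
0.02 [[0.41, 0.38, 1.98, -0.93, 0.4]] [[0.39, 0.37, 2.03, -1.14, 0.31]]
0.03 [[0.4, 0.39, 1.97, -0.92, 0.39]] [[0.38, 0.38, 2.01, -1.12, 0.31]]
(-0.18, 0, 0.14) 35 -> [ 0.0178 -0.0028  0.0162] [-0.5  8.6 -0.4]
(-0.18, 0, 0.1) 35 -> [ 0.0454 -0.0027  0.0452] [-0.5  8.6 -0.4]
```

```bash
python3 -m jog '[[0.009,-0.003,0.008,-0.5,4.5,-0.4,0],[0.018,-0.003,0.016,-0.5,8.6,-0.4,0],[0.025,-0.003,0.023,-0.5,8.6,-0.4,0],[0.032,-0.003,0.031,-0.5,8.6,-0.4,0],[0.038,-0.003,0.038,-0.5,8.6,-0.4,0],[0.045,-0.003,0.045,-0.5,8.6,-0.4,0],[0.045,-0.003,0.045,-0.5,8.6,-0.4,0],[0.045,-0.003,0.045,-0.5,8.6,-0.4,0],[0.045,-0.003,0.045,-0.5,8.6,-0.4,0],[0.045,-0.003,0.045,-0.5,8.6,-0.4,0]]'
python3 -c "
from fit import *
where(B)
print(ctrl.get_obs()['joints'].round(2));row(B,(-.18,0,.1),35);row(B,(-.04,0,.1),35);row(B,(.015,0,.1),35)"
```

```text
clock: 20.5
position: [0.4438, 0.2487, 0.1006]
orientation: [3.142, 0.611, 2.979]
contact_force: [-1.1, 0.5, 0.1]
gripper_width: -0.0001
grip_force: 0.0
20.5 in frame [-0.1796 -0.0002  0.1006] [3.142 0.611 2.979] [-1.1  0.5  0.1] -0.0001 0.0
[ 0.7   0.16  2.3  -1.08  0.51  0.21]
(-0.18, 0, 0.1) 35 -> [0.0007 0.0002 0.0003] [ 0. -0.  0.]
(-0.04, 0, 0.1) 35 -> [-0.114   0.0002  0.0805] [ 0. -0.  0.]
(0.015, 0, 0.1) 35 -> [-0.1591  0.0002  0.1121] [ 0. -0.  0.]
```

```bash
python3 -m jog '[[-0.01,0,0.007,0,0,0,0],[-0.02,0,0.014,0,0,0,0],[-0.03,0,0.021,0,0,0,0],[-0.041,0,0.029,0,0,0,0],[-0.053,0,0.0375,0,0,0,0],[-0.065,0,0.046,0,0,0,0],[-0.078,0,0.055,0,0,0,0],[-0.09,0,0.0635,0,0,0,0],[-0.102,0,0.072,0,0,0,0],[-0.114,0,0.0805,0,0,0,0]]'
python3 -c "
from fit import *
import cv2
where(B);row(B,(.015,0,.1),35)
a=ctrl.read_camera('top')[200:340,210:310];b=ctrl.read_camera('scene')[180:320,320:490]
cv2.imwrite('pics/p.png',cv2.resize(np.hstack([a,b]),None,fx=2.9,fy=2.9,interpolation=cv2.INTER_CUBIC))"
```

```text
clock: 21.75
position: [0.5824, 0.2257, 0.0994]
orientation: [-3.141, 0.61, 2.98]
contact_force: [-2.7, -0.9, 1.9]
gripper_width: -0.0002
grip_force: 1.0
21.75 in frame [-0.0392 -0.0005  0.0994] [-3.141  0.61   2.98 ] [-2.7 -0.9  1.9] -0.0002 1.0
(0.015, 0, 0.1) 35 -> [-0.0447  0.0005  0.0306] [-0. -0.  0.]
```

View pics/p.png

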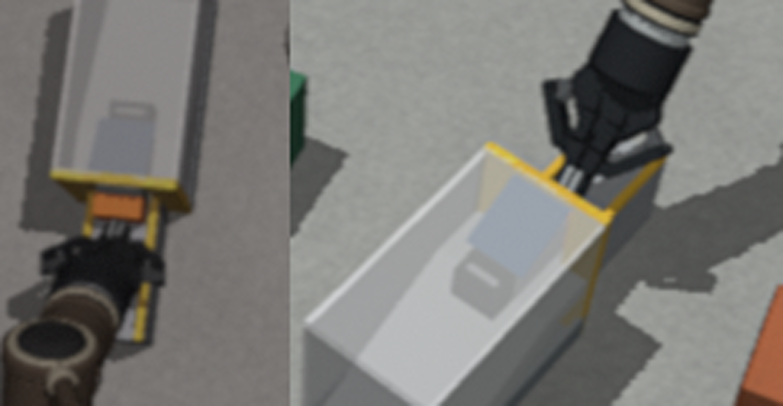

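The cassette is halfway through with the flap lying open on it, nose at about (483,280). I'll push on in small steps.

```bash
python3 -m jog '[[-0.005,0,0.0035,0,0,0,0],[-0.01,0,0.007,0,0,0,0],[-0.015,0,0.0105,0,0,0,0],[-0.02,0,0.014,0,0,0,0],[-0.024,0,0.017,0,0,0,0],[-0.028,0,0.0195,0,0,0,0],[-0.031,0,0.0215,0,0,0,0],[-0.033,0,0.023,0,0,0,0],[-0.033,0,0.023,0,0,0,0],[-0.033,0,0.023,0,0,0,0]]'
python3 -c "
from fit import *
import cv2
where(B);row(B,(.015,0,.1),35)
a=ctrl.read_camera('top')[200:340,210:310];b=ctrl.read_camera('scene')[180:320,320:490]
cv2.imwrite('pics/q.png',cv2.resize(np.hstack([a,b]),None,fx=2.9,fy=2.9,interpolation=cv2.INTER_CUBIC))"
```

```text
clock: 23.1
position: [0.621, 0.2195, 0.0995]
orientation: [-3.141, 0.61, 2.98]
contact_force: [0.3, -0.2, 0.2]
gripper_width: 0.0
grip_force: 0.0
23.1 in frame [-0.     -0.0005  0.0995] [-3.141  0.61   2.98 ] [ 0.3 -0.2  0.2] 0.0 0.0
(0.015, 0, 0.1) 35 -> [-0.0126  0.0005  0.0082] [-0. -0.  0.]
```

```bash
python3 -m jog '[[-0.002,0,0.0013,0,0,0,0],[-0.004,0,0.0026,0,0,0,0],[-0.006,0,0.004,0,0,0,0],[-0.008,0,0.0053,0,0,0,0],[-0.01,0,0.0066,0,0,0,0],[-0.011,0,0.0074,0,0,0,0],[-0.0126,0,0.0082,0,0,0,0],[-0.0126,0,0.0082,0,0,0,0],[-0.0126,0,0.0082,0,0,0,0],[-0.0126,0,0.0082,0,0,0,0]]'
python3 -c "
from fit import *
import cv2
where(B);row(B,(-.1,0,.1),35)
a=ctrl.read_camera('top')[180:320,210:310];b=ctrl.read_camera('scene')[190:330,320:490]
cv2.imwrite('pics/r.png',cv2.resize(np.hstack([a,b]),None,fx=2.9,fy=2.9,interpolation=cv2.INTER_CUBIC))"
```

```text
clock: 24.45
position: [0.6338, 0.218, 0.0987]
orientation: [3.141, 0.607, 2.98]
contact_force: [-7.7, 3.6, 1.8]
gripper_width: -0.0001
grip_force: 0.0
24.45 in frame [0.0128 0.0001 0.0987] [3.141 0.607 2.98 ] [-7.7  3.6  1.8] -0.0001 0.0
(-0.1, 0, 0.1) 35 -> [ 0.0919 -0.     -0.0655] [ 0.  -0.2  0. ]
```

View pics/r.png

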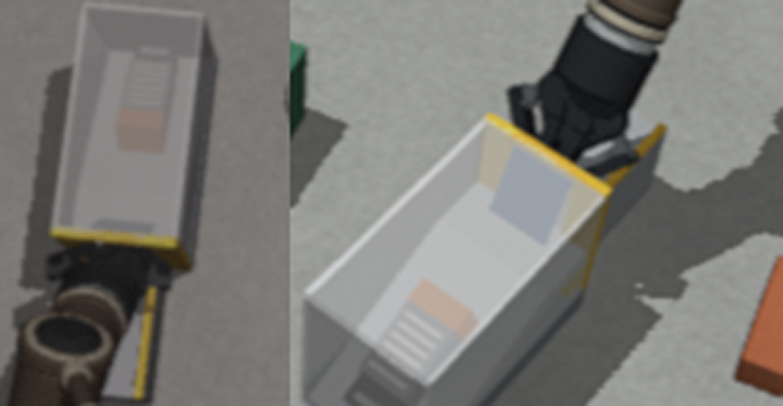

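The cassette has slid down to the back wall (orange cap at about (445,305) in the right panel). The tool is touching the frame with about 8 N, so I back it straight out and up.

```bash
python3 -m jog '[[0.006,0,-0.004,0,0,0,0],[0.018,0,-0.0126,0,0,0,0],[0.032,0,-0.0225,0,0,0,0],[0.046,0,-0.0325,0,0,0,0],[0.06,0,-0.0425,0,0,0,0],[0.075,0,-0.053,0,0,0,0],[0.092,0,-0.066,0,0,0,0],[0.092,0,-0.09,0,0,0,0],[0.092,0,-0.12,0,0,0,0],[0.092,0,-0.15,0,0,0,0]]'
python3 -m jog '[[0,0,-0.02,0,0,0,0],[0,0,-0.04,0,0,0,0],[0,0,-0.05,0,0,0,0],[0,0,-0.05,0,0,0,0],[0,0,-0.05,0,0,0,0],[0,0,-0.05,0,0,0,0],[0,0,-0.05,0,0,0,0],[0,0,-0.05,0,0,0,0],[0,0,-0.05,0,0,0,0],[0,0,-0.05,0,0,0,0]]'
python3 -c "
from fit import *
import cv2
where(B)
a=ctrl.read_camera('top')[180:320,210:430];b=ctrl.read_camera('scene')[150:360,220:490]
cv2.imwrite('pics/z.png',cv2.resize(b,None,fx=2.8,fy=2.8,interpolation=cv2.INTER_CUBIC))"
```

```text
clock: 25.8
position: [0.4754, 0.243, 0.1708]
orientation: [-3.141, 0.61, 2.98]
contact_force: [0.5, 0.2, 1.4]
gripper_width: 0.0
grip_force: 0.0
clock: 27.05
position: [0.4484, 0.2478, 0.2112]
orientation: [-3.141, 0.61, 2.98]
contact_force: [-0.4, -0.2, -0.9]
gripper_width: -0.0
grip_force: 0.0
27.05 in frame [-0.175  -0.0004  0.2112] [-3.141  0.61   2.98 ] [-0.4 -0.2 -0.9] -0.0 0.0
```

View pics/z.png

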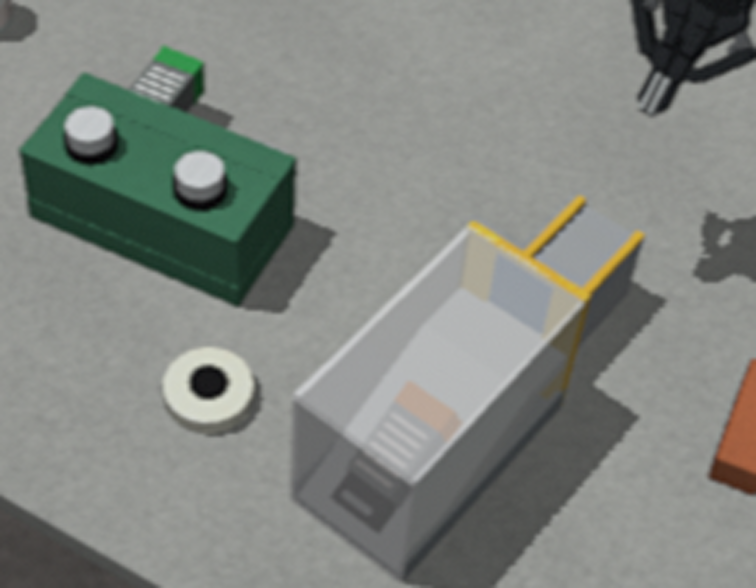

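The spent cassette rests on the chute, cap at about (425,405). The flap hangs shut at (520,290), the fresh cassette is seated at (170,75), and the arm is clear.

```bash
python3 -c "
from rig import ctrl
print(ctrl.close_job())"
```

```text
the job is handed in; nothing more can be done
None
```

I handed the job in at about 27 s. In the last picture the spent cassette lies on the chute inside the waste box, the flap hangs shut, the fresh cassette is still seated, and the arm is clear. The hand-in call returned no verdict.

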